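# Put the short harmonica away in the self-closing dry case

### The arm

A 7-joint arm with a two-finger parallel gripper is mounted at the origin on the work surface. World frame = base frame: x ahead of the robot, y to its left, z up, the work surface at z = 0. Lengths are in mm, angles in rad, forces in N, time in s.
With the tool pointing down it reaches from about 400 to 900 mm from the base axis. Payload 5.6 kg.
Tool frame: the origin (TCP) lies midway between the tips of the shut fingers; the grasp point (between the pads) lies 19 mm behind it; z points along the fingers, y is the line along which they close (so a half turn about z gives the same grasp; the last joint's range is limited). The gripper opens to 92 mm and grips with 3 to 60 N. Pads are 20 mm wide; open, the fingers measure 128 mm over their backs; the gripper's body (75 mm by 189 mm) begins 69 mm behind the grasp point.
Start: joints at [1.144, 0.468, -0.012, 1.603, 0.006, 1.071, -0.056], TCP at [243.35, -602.735, 214.592] pointing down, gripper open.
Joint ranges: [-2.53, 2.53], [-0.31, 2.02], [-1.57, 1.55], [0.28, 2.44], [-1.29, 4.43], [0.15, 1.84], [-2.92, 2.92]. Speed limits (rad/s): [2.57, 2.57, 3.14, 3.14, 3.14, 3.14, 3.14].

### API

Orientations are given as a rotation vector (axis times angle).
In Python, from cell import robot, grip, kin, viewer gives the robot as it stands. Calls block until the motion is done:
- robot.movep(position, orientation): joint-space move of the TCP to a pose.
- robot.servo_line(position, feed=150, rotation=None): straight line of the TCP; rotation=None keeps the orientation; feed is the mean speed in mm/s.
- robot.goto_joints(angles): joint-space move.
- grip(opening, newtons=None): opening from 0.0 (shut) to 1.0 (fully open); newtons is the grip in N (None keeps the last); returns when the fingers have stopped.
- robot.hold(seconds).
- kin.ik(position, orientation): joint angles nearest the present ones, or None.
- robot.observe(): the state.
- viewer.read_camera(name): name is "scene" or "top" or "wrist"; returns the picture (480x640x3 uint8, red, green, blue); there is no depth.
- viewer.camera_info(name): a dict with "camera_matrix" (3x3 intrinsics, pixels), "k1" (the pictures are not rectified: a ray, as slopes to the right and down, at radius r is drawn at 1 + k1 r^2 times it, then the intrinsics apply), "R" (3x3) and "t" (3): a world point X has camera coordinates R X + t. Camera axes: x right, y down, z forward; pixel columns grow to the right and rows downward; lengths in mm; the calibration is good to about 2 mm. A picture is of the moment at which its call begins: read the wrist's pose just before it. camera_info takes no time and is no camera call; for the wrist camera it gives the pose at the moment of the call.
A pose or a line that the arm cannot do raises robot.IKError and nothing moves.
- robot.job_done(): hands the job in; it is judged then, once.
Trained networks look in the newest picture that a camera, given by its name, has taken for a name from the list of things; names that differ only in an ending like _2 or _b are one class to them, and where a whole thing is asked for, a point or a joint stands for the part that bears it (a point fixed in the world has none). Each returns a list of dicts, best first, with "confidence" (0 to 1); they miss things now and then, are a little off and sometimes report something else, mostly with a low value. They report only what shows in the picture. A call takes as long as a camera call. They do not tell look-alikes from the thing itself.
- viewer.silhouettes(name, camera): "mask" (480x640 bool, what is visible of it).
- viewer.pinpoint(name, camera): "at" ([x, y, z] in mm, in the coordinates of the camera as it stood for that picture, good to about 4 mm: a listed point, or the origin of a listed thing).
The state is a dict: "t": time; "joints": joint angles; "joint_velocities": joint speeds; "joint_torque": joint torques, N m; "tcp_pos": TCP position; "tcp_rot": TCP orientation; "contact_force": force on the tool from outside, world axes, zero at the start; "wrist_torque": the same for the moment, N m; "grip_width": opening from 0.0 (shut) to 1.0 (fully open); "grip_force": force on a finger pad.
Only numpy, scipy, OpenCV 4.12 (cv2) and the standard library are available. Lean on these libraries where they do the work, as an engineer would, in place of code of your own. Each camera call takes 0.05 s, during which the arm holds its last target. There are 200 camera calls.

### The job

Put the shortest of the three harmonicas away in the clear acrylic dry case: swing the case's sprung lid back by its cross-bar until the hold-open catch takes it and it stays open on its own, easing it in by feel, because the rubber stop just past the catch must not be strained. Lay the harmonica down flat on the felt without dropping it, then press the thumb lever at the case's side gently so that the catch lets go and the lid springs shut over it. Leave the other harmonicas, the tuner and the pick tin where they are.

Things in the scene. Friction and masses are not known exactly. Their poses are not given: they have to be found in the camera images.
- case: Self-closing dry case, fixed on the shelf: clear acrylic box with aluminium trim, 120 deep (x) x 150 wide (y) x 44 mm high, walls and floor 4 mm. Origin: centre of its underside. x points from its front wall (robot side) to the hinge at the rear, y to its left, z up. Release lever on its right (-y) side.
- case_in (a point): Centre of the grey felt on the case's inner floor, 4 mm above the shelf; axes as the case's. The felt measures 96 (x) x 142 mm (y); behind it an aluminium desiccant cartridge 16 mm deep, 30 mm high fills the rear of the case. This point is 8 mm nearer the front than the case's origin.
- hinge (a point): Middle of the lid's hinge pin along the rear top edge of the case, 47 mm above the shelf, 62 mm behind the case's origin; axes as the case's. The lid turns about the case's y axis through this point.
- lid (a joint): Angle of the clear lid (122 x 150 x 4 mm), rad: 0 shut, 1.57 upright, growing as the front swings up and back. A damped spring pulls it shut, 2.5 to 4 N at the cross-bar throughout. A catch snaps in behind the lid's leg; it then rests at 1.60 to 2.05, differing from case to case, not given. 0.05 to 0.1 rad (8 to 16 mm at the bar) past that, the leg meets the rubber stop; let go, the lid settles back onto the catch.
- handle (a point): Middle of the lid's cross-bar: round aluminium bar 12 mm thick, 40 mm long, parallel to the hinge, 158 mm from the hinge pin in the lid's plane (47 mm above the shelf when shut), on a clear tongue 22 mm wide, 34 mm beyond the lid's front edge. It turns freely on its pin, so it can be pinched on its two flat ends from above while the lid swings. Axes turn with the lid.
- stop: Black rubber stop (10 x 12 x 18 mm) on the case's right side under the hinge, met by the lid's leg past the catch; origin at its centre. Its load must stay under 45 N, reached at about 11 N of pull on the cross-bar, spring included (8 N above the spring alone). It gives about 0.6 mm at the bar per newton there.
- release: Black release lever on the right (-y) side of the case. Origin: centre of the top of its ribbed thumb pad, 34 (x) x 46 (y) x 5 mm, 26 mm above the shelf, 70 mm beyond the side wall, 30 mm behind the case's origin; axes as the case's. Pressed down 5 mm (about 4 N) it drops the catch and the lid shuts itself within a second; it bottoms hard at 9 mm and springs back up. Never press with over 25 N.
- short_harmonica_center (a point): Centre of the shortest harmonica, half-way up, 10 mm above the shelf: dark wooden comb between stainless covers, 102 (x) x 28 (y) x 20 mm high, about 0.11 kg, x along its length, lying flat. It lies in a row of three, in any of the places.
- slide_harmonica_center (a point): Centre of the harmonica with a slide button at one end, 146 x 40 x 28 mm; x along its length. Leave alone.
- long_harmonica_center (a point): Centre of the longest harmonica, 178 x 30 x 24 mm; x along its length. Leave alone.
- tuner: Black clip-on tuner, 56 x 30 x 36 mm; origin in the middle of its underside. Leave alone.
- pick_tin: Round steel tin of picks, 78 mm across, 24 mm high; origin in the middle of its underside. Leave alone.
There are look-alikes about, which are no part of the job. What is shaped like the part that bears short_harmonica_center but blue, green or orange is not meant.

How it is judged:
By the outcome, as a careful person would: the job done as asked, in the order asked, and still so for the second after the job is handed in, with the robot touching nothing.
It also fails if it takes over 72 s, if anything falls off the work surface, if the arm or the gripper's body presses on something with over 40 N, if the wrist force passes 120 N, or if a joint passes its speed limit or range.

## Working session

There is one attempt and no reset: what is moved stays moved. The work goes in short steps, each a Python script; the robot and the scene stay as the last script left them, time stands still between calls to the robot, and variables do not carry over. Pictures are saved under pics/ and viewed, at most 10 in all, crops included, and the job is handed in when it is done.

```bash
mkdir -p pics; ls
cat > h.py <<'E'
import numpy as np, cv2
from scipy.spatial.transform import Rotation as R
from cell import robot, grip, kin, viewer
def save(cam,fn):
    im=viewer.read_camera(cam); cv2.imwrite('pics/'+fn,im[:,:,::-1]); return im
def world(cam,p,info=None):
    i=info or viewer.camera_info(cam); return np.array(i['R']).T@(np.array(p)-np.array(i['t']))
def proj(i,X):
    c=np.array(i['R'])@np.array(X)+np.array(i['t']); s=c[:2]/c[2]; s=s*(1+i['k1']*(s@s)); K=np.array(i['camera_matrix']); return K[:2,:2]@s+K[:2,2]
def ray(i,uv,z):
    K=np.array(i['camera_matrix']); d=np.linalg.solve(K[:2,:2],np.array(uv,float)-K[:2,2]); s=d.copy()
    for _ in range(20): s=d/(1+i['k1']*(s@s))
    Rm=np.array(i['R']); o=-Rm.T@np.array(i['t']); v=Rm.T@np.r_[s,1]; return o+v*(z-o[2])/v[2]
E
python3 - <<'E'
from h import *
print(robot.observe())
for c in ['top','scene']:
    save(c,c+'0.png')
    i=viewer.camera_info(c); print(c,i)
    for n in ['case','case_in','hinge','handle','release','stop','short_harmonica_center','slide_harmonica_center','long_harmonica_center','tuner','pick_tin']:
        for d in viewer.pinpoint(n,c)[:3]: print(n,round(d['confidence'],2),world(c,d['at'],i).round(1))
E
```

```text
pics
{'t': 0.0, 'joints': array([ 1.14403977,  0.46837965, -0.0116073 ,  1.60358183,  0.00605499,
        1.07141494, -0.05628507]), 'joint_velocities': array([ 0.00082863,  0.00199113,  0.00028801, -0.00040607, -0.00051264,
        0.0001582 ,  0.00144199]), 'joint_torque': array([ 5.00271326e-04, -5.20586371e+01, -1.24395877e-02, -2.43751699e+01,
       -5.66924654e-02,  1.73289859e-02,  1.52357638e-04]), 'tcp_pos': array([ 243.0745676 , -602.22624309,  213.65606826]), 'tcp_rot': array([-3.08229558e+00, -5.98762108e-01,  7.81829784e-04]), 'contact_force': array([-0.7357655 ,  0.42023336,  0.20807495]), 'wrist_torque': array([0.01137836, 0.0096494 , 0.00991178]), 'grip_force': 0.0, 'grip_width': 1.0027373605255419}
top {'camera_matrix': array([[467.27739124,   0.        , 321.72687397],
       [  0.        , 467.27739124, 237.66112551],
       [  0.        ,   0.        ,   1.        ]]), 'k1': 0.037439299633773494, 'R': array([[-0.02475264, -0.99967274, -0.00645978],
       [-0.99047226,  0.02539945, -0.13534983],
       [ 0.13546961,  0.00304796, -0.99077681]]), 't': array([ 18.98
[... 810 characters left out ...]
45651699, -0.68382415],
       [-0.55062981,  0.40599712, -0.7293649 ]]), 't': array([-308.1245921 , -252.06182664, 1341.67874268])}
case 0.82 [ 509.2 -227.8   -5.6]
case 0.49 [472.4  32.7  11.3]
hinge 0.69 [ 570.8 -224.4   47.7]
handle 0.59 [ 414.3 -234.1   45.5]
release 0.84 [ 547.3 -367.3   23.4]
stop 0.38 [ 566.4 -306.1   18.2]
stop 0.21 [739.9   6.1   4.7]
short_harmonica_center 0.89 [321.3 275.7  11. ]
short_harmonica_center 0.89 [317.9 135.7   9.5]
short_harmonica_center 0.79 [455.7 368.8   9.2]
slide_harmonica_center 0.56 [473.  141.7  14. ]
long_harmonica_center 0.85 [471.8  34.9  12. ]
tuner 0.96 [719.  160.8   2.6]
pick_tin 0.7 [738.8   3.8   2.4]
pick_tin 0.22 [474.5 138.5  10.8]
```

View pics/top0.png

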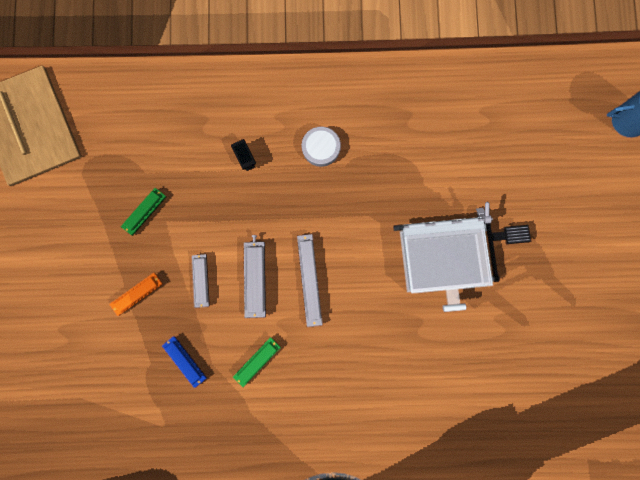

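View pics/scene0.png

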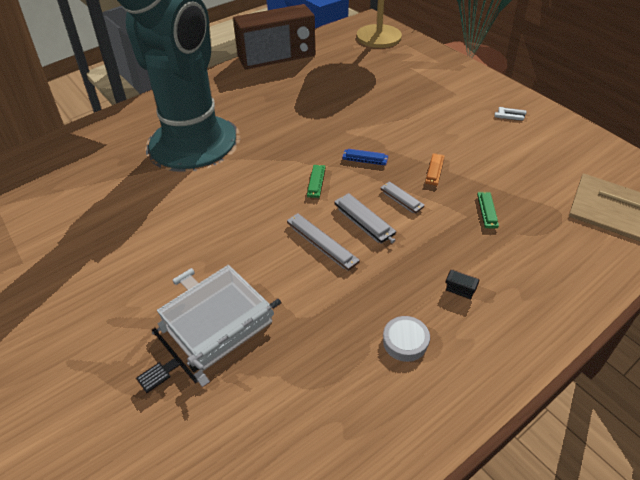

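The wanted steel short harmonica is at px (201,280) in the top picture; slide is at (255,280), long at (311,280). The shut case is centred near (447,255), with its bar at (455,307) and its lever at (517,235). Next I'll fit the case pose and go above the bar.

```bash
cat >> h.py <<'E'
LOC={'case':[0,0,0],'hinge':[62,0,47],'handle':[-96,0,47],'release':[30,-145,26],'case_in':[-8,0,4]}
def fit(obs):  # obs: list of (name, world xyz, weight) -> x,y,yaw
    from scipy.optimize import least_squares
    def f(p):
        c,s=np.cos(p[2]),np.sin(p[2]); r=[]
        for n,w,k in obs:
            l=LOC[n]; r+= [k*(p[0]+c*l[0]-s*l[1]-w[0]),k*(p[1]+s*l[0]+c*l[1]-w[1])]
        return r
    q=least_squares(f,[507,-228,.07],loss='soft_l1',f_scale=4); return q.x,np.round(q.fun,1)
def down(yaw): return (R.from_euler('z',yaw)*R.from_euler('x',np.pi))
def cw(C,l): return np.r_[C[:2],0]+R.from_euler('z',C[2]).apply(l)
E
python3 - <<'E'
from h import *
obs=[('case',[505.4,-230.6],1),('hinge',[565.5,-226.6],1),('handle',[415,-237.8],1),('release',[549.8,-370.1],1),
('case',[509.2,-227.8],1),('hinge',[570.8,-224.4],1),('handle',[414.3,-234.1],1),('release',[547.3,-367.3],1)]
C,r=fit(obs); print(C,r)
h=cw(C,LOC['handle']); print(h)
q=kin.ik(h+[-20,0,120],down(C[2]).as_rotvec()); print(q, kin.ik(h+[-20,0,120],down(C[2]+np.pi).as_rotvec()))
t=robot.observe()['t']
robot.movep(h+[-20,0,120],down(C[2]).as_rotvec())
i=viewer.camera_info('wrist'); save('wrist','w1.png')
for n in ['handle','case','hinge','release']:
    for d in viewer.pinpoint(n,'wrist')[:2]: print(n,round(d['confidence'],2),world(0,d['at'],i).round(1))
for n in ['case','handle','hinge']: print(n,proj(i,cw(C,LOC[n])).round())
o=robot.observe();print(t,o['t'],o['tcp_pos'],o['contact_force'],o['joints'])
E
```

```text
[ 5.08154735e+02 -2.28659381e+02  7.40273461e-02] [ 2.8  1.9  4.5  2.5 -2.6  2.  -1.  -0.9 -1.  -0.9 -0.8  0.3 -1.9 -1.7
  1.5 -3.7]
[ 412.41765689 -235.7595169    47.        ]
[ 0.60251262  0.21639382 -0.15094642  2.09403813  0.04360678  0.83401973
 -1.07104359] [ 1.08448538  0.29362091 -0.70403931  2.06611809  0.24882493  0.86444193
  1.88331828]
handle 0.78 [ 412.8 -235.3   44.3]
case 0.65 [ 502.2 -223.9    2.5]
release 0.8 [ 549.9 -371.8   24.4]
release 0.68 [ 569.7 -311.    14. ]
case [324.  89.]
handle [324. 207.]
hinge [324.  -7.]
1.2 2.9333 [ 392.3266758  -236.39156499  166.96476268] [-0.45502205  0.5313976   0.53489603] [ 0.60345905  0.21682317 -0.15058468  2.09356497  0.04362975  0.83404514
 -1.07090775]
```

View pics/w1.png

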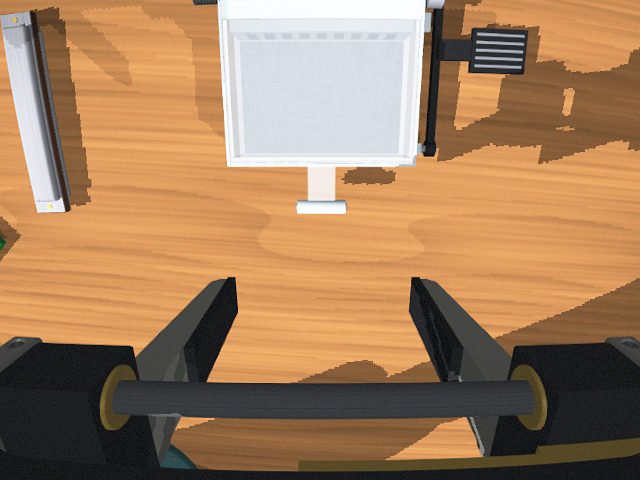

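The bar sits at (322,207) px, within 2 px of the fitted pose. Next I'll pinch it and swing the lid, checking the force as it goes.

```bash
cat >> h.py <<'E'
C=np.array([508.3,-228.5,.074])
HB=np.array([412.8,-235.5,47.])   # bar, shut
U=R.from_euler('z',C[2]).apply([1,0,0]); HG=HB+158*U
def bar(a): return HG+158*(-np.cos(a)*U+np.sin(a)*np.array([0,0,1]))
def tang(a): return np.sin(a)*U+np.cos(a)*np.array([0,0,1])
def pull(a,n=3):
    f=[]
    for _ in range(n): f.append(robot.observe()['contact_force']); robot.hold(.01)
    return np.mean(f,0)
G=np.array([0,0,-19.])
E
python3 - <<'E'
from h import *
rv=down(C[2]).as_rotvec()
print([kin.ik(bar(a)+G,rv) is not None for a in np.arange(0,2.2,.2)])
robot.servo_line(HB+[0,0,60],feed=200); robot.servo_line(HB+G,feed=120)
f0=pull(0,10); grip(0.3,20); o=robot.observe(); print(o['t'],o['grip_width'],o['grip_force'],f0,o['contact_force'])
for a in np.arange(.15,1.46,.145):
    robot.servo_line(bar(a)+G,feed=70)
    f=pull(a,1)-f0; print(round(a,2),f.round(1),'t',(-f@tang(a)).round(2))
o=robot.observe(); print(o['t'],o['grip_width'],o['tcp_pos']-bar(a)-G); save('scene','s2.png')
print(f0)
E
```

```text
[True, True, True, True, True, True, True, True, True, True, True]
5.125 0.4299134540408386 20.00038594007492 [ 0.02873232 -0.04249318  0.15946211] [-0.83523967  5.32015169  2.39880831]
0.15 [ 0.9  6.4 -3.2] t 2.91
0.3 [-0.1  6.6 -3.2] t 2.95
0.44 [ 1.4  5.8 -4. ] t 2.87
0.58 [ 1.7  5.4 -4.5] t 2.55
0.73 [ 0.8  5.3 -6.3] t 3.96
0.88 [ 0.6  5.  -6.5] t 3.48
1.02 [ 0.4  4.9 -6.7] t 2.85
1.16 [-0.4  5.4 -5.3] t 2.09
1.31 [-2.1  5.3 -6. ] t 3.17
1.45 [-2.7  5.5 -4.3] t 2.81
9.975 0.43115532974822807 [-1.2430656   1.13726518 -0.08477137]
[ 0.02873232 -0.04249318  0.15946211]
```

Run:
```python
from h import *
f0=np.array([.03,-.04,.16]); a=1.46; log=[]
t=lambda a,n: -(pull(a,n)-f0)@tang(a)
base=t(a,8); print('base',base)
while a<2.17:
    da=.0095 if a>1.58 else .016
    a+=da; robot.servo_line(bar(a)+G,feed=25)
    v=t(a,3); log.append((round(a,3),round(float(v),1)))
    if v>base+2.0:
        v2=t(a,8)
        if v2>base+1.8: print('felt',v2); break
print(log); o=robot.observe(); print(a,o['t'],o['grip_width'],o['tcp_pos']-bar(a)-G,o['contact_force'])
```

```text
base 2.6963599903404356
felt 5.130359292096145
[(1.476, 2.7), (1.492, 3.0), (1.508, 2.6), (1.524, 2.8), (1.54, 2.6), (1.556, 2.4), (1.572, 2.2), (1.588, 2.6), (1.598, 2.3), (1.607, 2.7), (1.617, 2.5), (1.626, 2.2), (1.636, 2.3), (1.645, 2.2), (1.655, 2.2), (1.664, 2.5), (1.674, 2.6), (1.683, 2.1), (1.693, 2.7), (1.702, 2.5), (1.712, 1.8), (1.721, 2.9), (1.731, 2.4), (1.74, 2.1), (1.75, 2.4), (1.759, 2.7), (1.769, 2.9), (1.778, 3.0), (1.788, 2.3), (1.797, 2.6), (1.807, 2.6), (1.816, 2.4), (1.826, 1.8), (1.835, 2.2), (1.845, 3.0), (1.854, 2.5), (1.864, 2.7), (1.873, 2.6), (1.883, 2.6), (1.892, 2.5), (1.902, 2.7), (1.911, 2.0), (1.921, 2.4), (1.93, 2.4), (1.94, 1.9), (1.949, 1.6), (1.959, 0.9), (1.968, 1.9), (1.978, 2.5), (1.987, 2.2), (1.997, 2.5), (2.006, 2.4), (2.016, 2.3), (2.025, 1.9), (2.035, 2.5), (2.044, 2.6), (2.054, 2.5), (2.063, 2.7), (2.073, 2.8), (2.082, 3.8), (2.092, 4.4), (2.101, 5.6)]
2.1010000000000035 27.2417 0.4326046679663995 [-1.6586445   0.9624975   0.91720998] [-5.80580637  5.45220098  0.76124486]
```

The rubber is felt at about 2.08. Next I'll back off and check that the catch takes the load.

Run:
```python
from h import *
f0=np.array([.03,-.04,.16]); a=2.101; log=[]
while a>1.88:
    a-=.02; robot.servo_line(bar(a)+G,feed=40)
    v=-(pull(a,3)-f0)@tang(a); log.append((round(a,3),round(float(v),1)))
    if v<.3: break
print(log)
if v<.3:
    grip(0.8,20); robot.servo_line(bar(a)+G+[0,0,70],feed=200)
    save('scene','s3.png'); i=viewer.camera_info('scene')
    for d in viewer.pinpoint('handle','scene')[:2]: print(d['confidence'],world(0,d['at'],i).round(1))
    print('bar exp',bar(a))
    i=viewer.camera_info('top'); viewer.read_camera('top')
    for d in viewer.pinpoint('handle','top')[:2]: print(d['confidence'],world(0,d['at'],i).round(1))
    for d in viewer.pinpoint('short_harmonica_center','top')[:4]: print('short',d['confidence'],world(0,d['at'],i).round(1))
    np.save('m.npy',np.array([x['mask'] for x in viewer.silhouettes('short_harmonica_center','top')]))
o=robot.observe(); print(o['t'],o['contact_force'])
```

```text
[(2.081, 3.6), (2.061, 1.8), (2.041, 2.6), (2.021, 1.9), (2.001, 2.2), (1.981, 0.8), (1.961, -0.9)]
0.96 [ 633.6 -217.8  190.5]
0.29 [ 7.206e+02  1.609e+02 -2.000e-01]
bar exp [ 630.30264819 -219.37536044  193.12339382]
0.96 [ 633.2 -218.8  194.3]
short 0.83 [614.4 356.6   9.4]
short 0.77 [473.  244.8  12. ]
short 0.76 [456.4 365.4  11.9]
short 0.68 [320.7 135.5  12.8]
30.625 [-0.36669098 -0.39408791  0.16820266]
```

```bash
cat > opt.py <<'E'
import numpy as np
from scipy.optimize import differential_evolution
from scipy.spatial.transform import Rotation as R
th=1.965; ez=np.array([0,0,1.])
n=np.array([-np.sin(th),0,-np.cos(th)])  # lid inside normal (towards front)
def clear(x,y,psi,t,d,zt,dec=False):
    l=np.array([-np.sin(psi),np.cos(psi),0]); c=np.array([np.cos(psi),np.sin(psi),0])
    u=np.cos(t)*ez+np.sin(t)*l; w=np.cos(t)*l-np.sin(t)*ez
    tip=np.array([x,y,0])+d*l+zt*ez
    P=np.array([tip+k*u+a*94.5*c+b*37.5*w for k in (88,110,140,180) for a in np.linspace(-1,1,41) for b in np.linspace(-1,1,9)])
    dl=(P-[62,0,47])@(-np.array([np.sin(th),0,np.cos(th)]))-3   # distance in front of the lid's inner face
    body=np.maximum(dl,np.maximum(abs(P[:,1])-75,0)).min(); bw=P[:,2].min()-52
    F=np.array([tip+k*u+s*(a)*c+b*10*w for k in np.linspace(0,60,13) for s in (-1,1) for a in (14,35) for b in (-1,1)])
    q=F[F[:,2]<48]; fin=min((q[:,0]+56).min(),(40-q[:,0])[q[:,2]<36].min(),(54-q[:,0]).min(),(71-abs(q[:,1])).min())
    H=np.array([np.array([x,y,0])+a*51*l+b*14*c for a in(-1,1) for b in(-1,1)])
    har=min((H[:,0]+56).min(),(40-H[:,0]).min(),(71-abs(H[:,1])).min())
    tipz=F[:,2].min()-4-1.5
    r=(body,bw,fin,har,tipz*3)
    return r if dec else min(r)
if __name__=='__main__':
    for pm,tm in((0.001,.001),(.001,.5),(.35,.35),(.6,.5),(.6,.001)):
        for zt in (11,14):
            b=differential_evolution(lambda p:-clear(*p,zt),[(-30,0),(-20,20),(0,pm),(0,tm),(-8,8)],seed=1,maxiter=60)
            print(pm,tm,zt,b.x.round(2),np.round(clear(*b.x,zt,dec=True),1))
E
python3 opt.py
python3 - <<'E'
from h import *
i=viewer.camera_info('top')
for m in np.load('m.npy'):
    k,_=cv2.findContours(m.astype(np.uint8),cv2.RETR_EXTERNAL,cv2.CHAIN_APPROX_NONE); k=max(k,key=cv2.contourArea)
    b=cv2.boxPoints(cv2.minAreaRect(k)); w=np.array([ray(i,p,15)[:2] for p in b]); 
    e=[w[1]-w[0],w[2]-w[1]]; e=max(e,key=np.linalg.norm); print(w.mean(0),np.linalg.norm(e),np.arctan2(e[1],e[0]),cv2.minAreaRect(k)[0])
E
```

```text
0.001 0.001 11 [-17.7   12.64   0.     0.    -4.91] [ 3.3 47.   3.3  7.4 16.5]
0.001 0.001 14 [-17.1   14.95   0.     0.    -7.35] [ 3.9 50.   3.9  5.  25.5]
0.001 0.5 11 [-17.7   13.08   0.     0.     6.13] [ 3.3 47.   3.3  6.9 16.5]
0.001 0.5 14 [-17.1    0.38   0.     0.     4.07] [ 3.9 50.   3.9 19.6 25.5]
0.35 0.35 11 [-13.67   9.18   0.15   0.35   5.21] [ 3.5 28.9  3.5  9.3  6.3]
0.35 0.35 14 [-10.88   2.34   0.35   0.35   0.28] [ 4.8 31.8  4.8 14.5 15.2]
0.6 0.5 11 [-7.74 -5.53  0.6   0.31 -0.47] [ 7.3 31.3  7.3  7.4  7.3]
0.6 0.5 14 [-7.73  4.    0.55  0.44 -7.89] [ 9.  25.8  9.   9.  12.8]
0.6 0.001 11 [-17.7   12.36   0.     0.    -0.36] [ 3.3 47.   3.3  7.6 16.5]
0.6 0.001 14 [-17.1  -14.97   0.     0.     3.11] [ 3.9 50.   3.9  5.  25.5]
[452.78099918 364.8267451 ] 101.33301664334205 -0.9310926667183024 (136.08001708984375, 293.94000244140625)
[475.89088311 242.46514952] 101.30303535732206 -3.0731985895748424 (200.27931213378906, 280.2482604980469)
[319.88192916 134.02979573] 102.4940795880497 -0.7501067993795927 (256.5331115722656, 361.5291748046875)
[614.63352744 356.12299359] 99.88017275685465 -0.6696432408580355 (143.02023315429688, 211.21237182617188)
```

```bash
cat >> h.py <<'E'
def trot(phi,t,s=1):
    l=np.array([np.cos(phi),np.sin(phi),0]); c=np.array([l[1],-l[0],0]); u=np.cos(t)*np.array([0,0,1])+np.sin(t)*l
    z=-u; y=s*c; return R.from_matrix(np.c_[np.cross(y,z),y,z]),u,l
T=.42; PSI=.57; PHI1=.068+np.pi; PHI2=.074+np.pi/2+PSI
PL=cw(C,[-7.7,0,13])
E
python3 - <<'E'
from h import *
import opt; 
for d in (0,-5): print(np.round(opt.clear(-7.7,0,PSI,T,d,13,dec=True),1))
o=robot.observe(); P=np.array([474,243,9.])
for s in (1,-1):
    A,u,l=trot(PHI1,T,s); B,u2,l2=trot(PHI2,T,s)
    print(s,[kin.ik(p,r.as_rotvec()) for p,r in((P+100*u,A),(P,A),(P+[0,0,150],A),(PL+[0,0,150],B),(PL,B))])
E
```

```text
[12.4 26.1  5.1  8.4 10.3]
[ 9.9 26.1  7.8  8.4 10.3]
1 [array([-0.16785462,  0.34454082, -0.64566094,  2.30998571,  1.19073778,
        0.50321711, -0.17153069]), array([-0.43425559,  0.54373561, -0.28799973,  2.27781258,  1.64109152,
        0.37646319, -0.59380641]), array([-0.02930787,  0.284899  , -0.72966601,  2.19322174,  0.90287388,
        0.56444   ,  0.19253579]), array([ 0.55780632,  0.2595491 , -0.39584993,  2.15346316,  0.76775741,
        0.55807838,  0.20994366]), array([ 0.20231541,  0.53262577,  0.00402825,  2.23853828,  1.40313089,
        0.27455039, -0.50286274])]
-1 [array([-1.15188183,  0.27648034,  0.45905064,  2.36805252,  0.61590162,
        0.22927506, -2.81249604]), array([-0.67179997,  0.52121735, -0.01303273,  2.29298851,  1.66247076,
        0.24466617,  2.47646452]), array([-0.32768647,  0.22581026, -0.39224945,  2.20939677,  0.75283835,
        0.48991938, -2.83109507]), array([ 0.07933621,  0.22394482,  0.14132232,  2.18274097,  0.54608486,
        0.47384583, -2.74190587]), array([ 0.59263172,  0.588053  , -0.45541228,  2.21360765,  1.51490661,
        0.50592572,  2.61790248])]
```

```bash
sed -i 's/^T=.42/T=.34/' h.py
python3 - <<'E'
from h import *
import opt; 
for x in (-7.7,-8.5): print(np.round(opt.clear(x,0,PSI,T,0,13,dec=True),1))
P=np.array([474,243,9.]); A,u,l=trot(PHI1,T)
robot.servo_line(robot.observe()['tcp_pos']+[-30,40,20],feed=250)
robot.movep(P+90*u,A.as_rotvec())
i=viewer.camera_info('wrist'); im=save('wrist','w2.png')
for d in viewer.pinpoint('short_harmonica_center','wrist')[:3]: print(round(d['confidence'],2),world(0,d['at'],i).round(1))
for d in viewer.silhouettes('short_harmonica_center','wrist')[:3]:
    k,_=cv2.findContours(d['mask'].astype(np.uint8),cv2.RETR_EXTERNAL,cv2.CHAIN_APPROX_NONE); k=max(k,key=cv2.contourArea)
    b=cv2.boxPoints(cv2.minAreaRect(k)); w=np.array([ray(i,p,18)[:2] for p in b]); 
    e=[w[1]-w[0],w[2]-w[1]]; ln=sorted(np.linalg.norm(x) for x in e); e=max(e,key=np.linalg.norm); print(d['confidence'],w.mean(0),ln,np.arctan2(e[1],e[0]),b.tolist())
print('exp',proj(i,[474,243,10]))
o=robot.observe();print(o['t'],o['tcp_pos'],P+90*u,o['contact_force'])
E
```

```text
[ 8.5 31.5  6.5  8.4 12.5]
[ 9.3 31.5  5.7  8.2 12.5]
0.89 [477.6 247.5  11. ]
0.88 [319.8 273.7   6.9]
0.66 [453.1 365.7  13.3]
0.85 [331.74460797 126.17034435] [np.float64(28.866398253479556), np.float64(60.87568821146255)] 2.297477075707437 [[61.63999938964844, 48.480003356933594], [126.80000305175781, -38.400001525878906], [178.8000030517578, 0.5999984741210938], [113.63999938964844, 87.4800033569336]]
0.83 [632.98540796 331.31113866] [np.float64(30.689210526803482), np.float64(49.52962418021886)] 0.43372926147716795 [[379.55169677734375, 365.37933349609375], [406.62066650390625, 354.5517578125], [416.82757568359375, 380.0689697265625], [389.75860595703125, 390.89654541015625]]
0.73 [333.58932766 284.18651637] [np.float64(27.09037189508015), np.float64(68.30544340299235)] 0.7370900646838247 [[358.5009765625, 0.27447509765625], [409.556640625, -27.806137084960938], [472.4952392578125, 86.62763977050781], [421.4395751953125, 114.708251953125]]
exp [323.21130925 243.63087721]
32.8917 [444.90141421 240.45557772  94.03153475] [444.05552697 240.96063152  93.8479199 ] [ 0.33424561  0.31450554 -0.26829452]
```

View pics/w2.png

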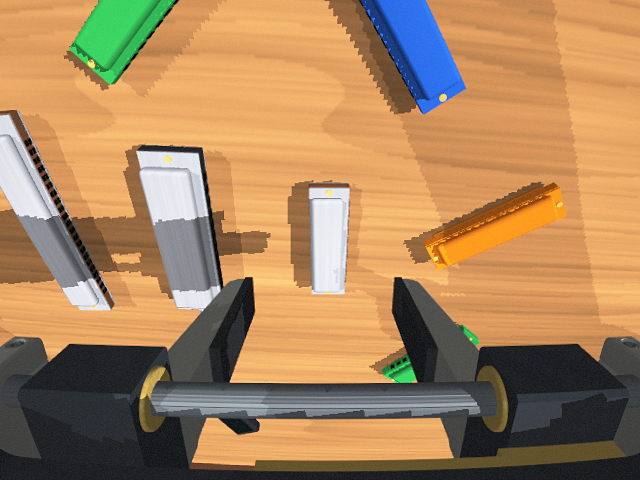

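The short harmonica spans (308..349,184) to (312..344,294) px, upright between the fingers and with its neighbours clear.

Run:
```python
from h import *
i=viewer.camera_info('wrist')
im=cv2.imread('pics/w2.png'); 
# bright steel blob around the harmonica
g=im.min(2); m=(g>150).astype(np.uint8); _,lab=cv2.connectedComponents(m); L=lab[250,330]; k,_=cv2.findContours((lab==L).astype(np.uint8),0,1); print(cv2.minAreaRect(max(k,key=cv2.contourArea)),cv2.boundingRect(max(k,key=cv2.contourArea)))
a=ray(i,[328.5,186],17); b=ray(i,[328,293],17); print(a,b,np.linalg.norm(b-a),np.arctan2(*(b-a)[[1,0]]),(a+b)/2)
for p in ([308,184],[349,184],[312,294],[344,294]): print(ray(i,p,17).round(1))
```

```text
((329.0, 240.5), (105.0, 40.0), 90.0) (309, 188, 41, 106)
[420.11935775 243.10048918  17.        ] [519.82397601 250.10489888  17.        ] 99.95035096566178 0.07013637780094874 [469.97166688 246.60269403  17.        ]
[419.5 229.5  17. ]
[417.7 256.5  17. ]
[521.9 236.9  17. ]
[520.2 263.5  17. ]
```

Run:
```python
from h import *
P=np.array([472.5,246,9.]); A,u,l=trot(.069+np.pi,T)
robot.servo_line(P+30*u,feed=200,rotation=A.as_rotvec()); robot.servo_line(P,feed=60)
grip(.2,15); o=robot.observe(); print(o['t'],o['grip_width'],o['grip_force'],o['contact_force'],o['tcp_pos'])
robot.servo_line(P+[0,0,60],feed=120); robot.servo_line(P+[0,-20,150],feed=250)
B,u2,l2=trot(PHI2,T)
robot.movep(PL+[0,0,120],B.as_rotvec())
save('scene','s4.png')
i=viewer.camera_info('wrist');save('wrist','w4.png')
o=robot.observe(); print(o['t'],o['grip_width'],o['contact_force'],o['tcp_pos']-PL)
```

```text
34.7417 0.30400783924879593 14.998020976781845 [-0.52255496 -0.94536648 -0.66590613] [472.48979727 246.02083117   8.99754281]
37.6667 0.30530111352604417 [ 0.18244075  0.17285951 -1.64379485] [  0.57806169   1.3451151  120.12941876]
```

View pics/s4.png

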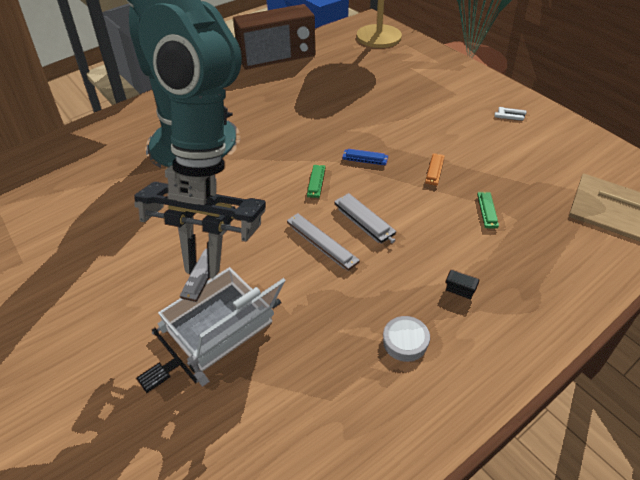

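View pics/w4.png

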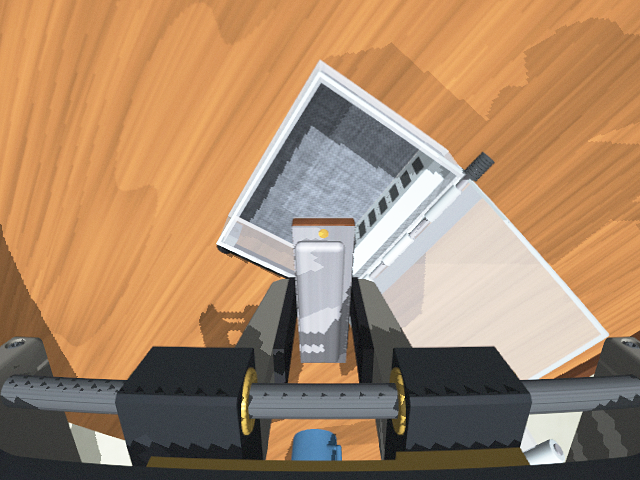

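The lid is staying open and the harmonica is held level above the case, with the body in front of the lid. I'll lower it by feel.

Run:
```python
from h import *
f0=pull(0,6)
robot.servo_line(PL+[0,0,40],feed=150)
f1=pull(0,4); print('mid',f1-f0)
robot.servo_line(PL+[0,0,8],feed=60); f1=pull(0,4); print('8mm',f1-f0)
z=8.; log=[]
while z>-4:
    if np.linalg.norm(f1-f0)>6: print('side load, stop'); break
    z-=.7; robot.servo_line(PL+[0,0,z],feed=15); v=pull(0,3)-f0; log.append((round(z,1),v.round(1).tolist()))
    if v[2]>1.5 : break
print(log); o=robot.observe(); print(o['t'],o['grip_width'],o['tcp_pos']-PL); save('scene','s5.png')
```

```text
mid [-0.12700301 -0.49885733 -0.12717179]
8mm [-0.51407099 -0.42030488 -0.4892417 ]
[(7.3, [-0.4, -0.5, -0.2]), (6.6, [-0.4, -0.6, -0.9]), (5.9, [-0.0, -0.5, -0.5]), (5.2, [-0.6, -0.4, -0.2]), (4.5, [-0.3, -0.5, -0.3]), (3.8, [0.1, -0.9, 0.1]), (3.1, [0.1, -0.3, 0.1]), (2.4, [-0.9, -1.0, -0.6]), (1.7, [-0.0, -0.3, 0.1]), (1.0, [-0.1, -0.3, 0.3]), (0.3, [0.5, -0.3, 0.5]), (-0.4, [-2.7, 1.0, 5.7])]
42.45 0.30212042690159446 [ 0.07579991 -0.03171767 -0.03085012]
```

Run:
```python
from h import *
robot.servo_line(PL+[0,0,0],feed=15)
grip(.385,15); f=pull(0,4); print(robot.observe()['grip_width'],f)
robot.servo_line(PL+[0,0,25],feed=50); robot.servo_line(PL+[-10,10,130],feed=200)
save('top','t6.png'); i=viewer.camera_info('top')
for d in viewer.pinpoint('handle','top')[:1]: print('handle',d['confidence'],world(0,d['at'],i).round(1))
for d in viewer.pinpoint('release','top')[:1]: print('release',d['confidence'],world(0,d['at'],i).round(1))
o=robot.observe(); print(o['t'],o['contact_force'])
i=viewer.camera_info('wrist'); print(proj(i,cw(C,[-8,0,14]))); im=save('wrist','w6.png')
```

```text
0.38484959569254445 [ 0.20685661 -0.02084905  0.31653016]
handle 0.56 [ 631.1 -218.9  193.9]
release 0.62 [ 547.  -370.6   23.3]
44.5917 [-0.23802811 -0.82901488  0.06379033]
[327.07763919 198.67071008]
```

View pics/w6.png

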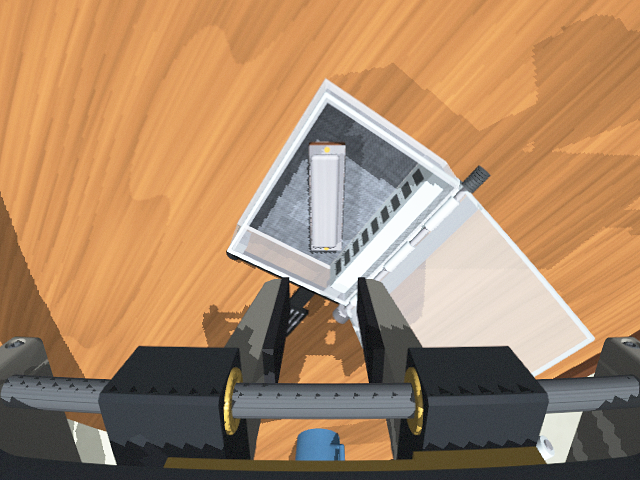

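The harmonica lies flat, at (312..345,143..250) px, well inside the walls, and the lid stays open. Next is the lever.

Run:
```python
from h import *
o=robot.observe()
best=min(((np.abs(q-o['joints']).max(),s) for s in(1,-1) for q in [kin.ik(cw(C,[-60,-150,150]),down(C[2]+s*np.pi/2).as_rotvec())] if q is not None))
rv=down(C[2]+best[1]*np.pi/2).as_rotvec(); print(best)
Q=cw(C,[30,-147,0])
print(kin.ik(Q+[0,0,20],rv) is not None)
robot.movep(cw(C,[-60,-150,150]),rv); grip(0,15)
robot.servo_line(Q+[0,0,60],feed=220); f0=pull(0,5); robot.servo_line(Q+[0,0,30],feed=80)
z=30.;zc=None;log=[]
while z>17:
    z-=.8; robot.servo_line(Q+[0,0,z],feed=20); v=(pull(0,2)-f0)[2]; log.append((round(z,1),round(float(v),1)))
    if zc is None and v>1.5: zc=z
    if v>10 or (zc and z<zc-6): break
print(log)
robot.hold(.3)
save('scene','s7.png'); i=viewer.camera_info('scene')
for d in viewer.pinpoint('handle','scene')[:2]: print('handle',d['confidence'],world(0,d['at'],i).round(1))
print(robot.observe()['t'],(pull(0,2)-f0))
```

```text
(np.float64(0.46849766486455585), 1)
True
[(29.2, -0.7), (28.4, -0.4), (27.6, 0.1), (26.8, -0.4), (26.0, 4.2), (25.2, 5.3), (24.4, 5.0), (23.6, 4.8), (22.8, 0.8), (22.0, 1.8), (21.2, 1.7), (20.4, 1.2), (19.6, 1.8)]
handle 0.29 [470.9 139.2   9.9]
51.1583 [ 1.99437459 -0.31940019  1.10406616]
```

View pics/s7.png

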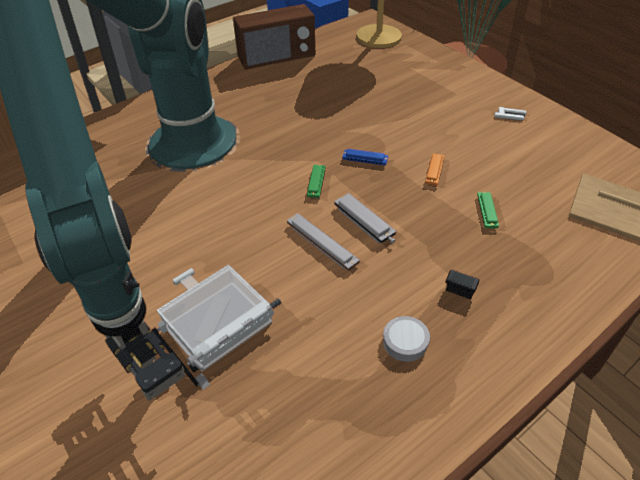

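The lid is shut, with the bar back at (183,276) px and the harmonica seen inside at (212,315). I'll lift away and hand in.

Run:
```python
from h import *
p=robot.observe()['tcp_pos']; robot.servo_line(p+[0,0,120],feed=120); robot.hold(.8)
o=robot.observe(); print(o['t'],o['contact_force'])
viewer.read_camera('top'); i=viewer.camera_info('top')
for d in viewer.pinpoint('handle','top')[:1]: print(d['confidence'],world(0,d['at'],i).round(1))
print(robot.job_done())
```

```text
53.125 [ 0.12788709 -0.50185714  0.0692007 ]
0.84 [ 416.1 -238.7   48.2]
the job is handed in; nothing more can be done
None
```

The job is handed in at about 53 s: the shortest harmonica lies flat on the felt, turned about 33° in the case, with the lid sprung shut over it; I left the other harmonicas, the tuner and the tin alone.

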